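Click the upright onto the simit stand

TASK

Put the simit display stand together: take the taller square tube out of the wooden rack and slide it down over the stub of the stand's foot, turned so that its hole comes to the spring button, until it sits fully home on the foot and the button pops out through the hole. Let go of it, and leave the shorter tube and the other things on the counter as they are.

Things in the scene. Friction and masses are not known exactly. Their poses are not given: they have to be found in the camera images.
- upright: The taller square aluminium tube, the one to fit: 180 mm long, 32 mm square outside, 3 mm walls (26 mm inside), open below, black plug on top, about 0.2 kg. Starts upright in either seat of the rack, standing on the seat's floor. Origin: centre of its lower end; z along it to the top; x out through the face with the hole. The rest of the tube is plain and can be gripped anywhere.
- hole (a point): Centre of the upright's only hole, a rectangle 15 mm wide and 20 mm tall through its +x face; on that face's outer surface, 16 mm from the tube's axis and 41 mm above its lower end. Axes as the upright's.
- foot: Foot of the stand, screwed to the counter: dark steel plate 150 x 150 x 12 mm with a square steel stub upright in its middle, 23 mm square (1.5 mm play each side in the tube), 75 mm tall above the plate, its top 15 mm tapering to 12 mm square as a lead-in. Origin: centre of the plate's underside, on the counter; z up; x towards the stub's face with the spring button.
- stub_root (a point): Point on the stub's axis at the plate's top, 12 mm above the counter; axes as the foot's. The upright's lower end rests here when it is fully home.
- button_seat (a point): Middle of the brass spring button where it leaves the stub's +x face, 40 mm above the plate (52 mm above the counter). The button is 9 mm wide and 14 mm tall there, stands 7 mm out, and has a sloping top and a flat underside. Axes as the foot's.
- button (a joint): Travel of the spring button, in m: 0 = fully out, 0.009 = fully in. A tube pushed down over the stub presses it in by 4 to 6 mm; the tube's weight alone does so only part way and stops there, 5 to 12 N downward is enough. With the hole on its side it springs out through the hole about 3 mm before the tube is home and then stops the tube from being pulled up; on any other side it stays in.
- rack: Light wooden block, fixed, 80 x 220 x 30 mm, with two square seats of 36 mm, 20 mm deep (their floor 10 mm above the counter), 65 mm to either side of its middle along its y axis. Origin: centre of its underside; z up.
- spare: The shorter square tube, 120 mm long, 32 mm square, no hole; stands in the other seat of the rack and stays there. Origin: centre of its lower end; z up.
- jar: Closed jar, 64 mm across, 90 mm tall, standing on the counter between rack and foot, nearer the robot. Origin: centre of its underside.
- simit: A ring of bread, 110 mm across, 26 mm thick, lying in a low steel tray (120 x 130 x 18 mm) beyond the work. Origin: centre of its underside.

How it is judged:
At the end, for the whole second after the job is handed in: The taller tube stands at rest on the foot, its lower end within 3 mm of the plate's top and within 5 mm of the stub's axis, upright to 0.06 rad, its hole on the button's side, and the button is out through the hole (within 1.5 mm of fully out) (z of upright in the frame of stub_root between -0.003 and 0.003 m and horizontal distance between upright and stub_root below 0.005 m and angle between the z axis of upright and the z axis of foot, either way round below 0.06 rad and x of hole in the frame of stub_root above 0.01 m and value of joint button below 0.0015 m and linear speed of upright below 0.02 m/s); the robot touches nothing.
It fails at once if the shorter tube is shifted by more than 30 mm or tipped (distance of spare from where it was at the start of the episode above 0.03 m or angle between spare's own z axis and vertical above 0.5 rad).
It fails at once if the jar is shifted by more than 30 mm or tipped (distance of jar from where it was at the start of the episode above 0.03 m or angle between jar's own z axis and vertical above 0.5 rad).
It fails at once if the simit is shifted by more than 30 mm or tipped (distance of simit from where it was at the start of the episode above 0.03 m or angle between simit's own z axis and vertical above 0.5 rad).
It also fails if it takes over 48 s, if anything falls off the work surface, if the arm or the gripper's body presses on something with over 40 N, if the wrist force passes 120 N, or if a joint passes its speed limit or range.

ROBOT

A 6-joint arm with a two-finger parallel gripper is mounted at the origin on the work surface. World frame = base frame: x ahead of the robot, y to its left, z up, the work surface at z = 0. Lengths are in m, angles in rad, forces in N, time in s.
With the tool pointing down it reaches from about 0.35 to 0.85 m from the base axis. Payload 8.1 kg.
Tool frame: the origin (TCP) lies midway between the tips of the shut fingers; the grasp point (between the pads) lies robot.tcp_to_grasp behind it (robot.tcp_to_grasp is the distance from the TCP to the grasp point, in m); z points along the fingers, y is the line along which they close (so a half turn about z gives the same grasp; the last joint's range is limited). The gripper opens to 93 mm and grips with 3 to 60 N. Pads are 15 mm wide; open, the fingers measure 128 mm over their backs; the gripper's body (75 mm by 188 mm) begins 65 mm behind the grasp point.
Start: joints at [1.181, 0.13, 1.488, -0, 1.523, -0.085], TCP at [0.18, 0.572, 0.219] pointing down, gripper open.
Joint ranges: [-2.96, 2.96], [-0.89, 2.26], [0.02, 2.5], [-1.34, 4.48], [0, 2.73], [-2.66, 2.66]. Speed limits (rad/s): [2.39, 2.39, 2.79, 3.14, 3.14, 3.14].

INTERFACE

Orientations are given as a rotation vector (axis times angle).
In Python, from cell import robot gives the robot as it stands. The module is installed in compiled form; this text tells all that it offers.
- The arm moves only by the tool move_arm, never from a script. Its argument "series" is a list of rows, each a list of 3 entries, a list of its own where there are three numbers: the turn, a rotation vector about the tool's x, y, z in rad, then the shift along the tool's x, y, z in cm, then the closure in counts, from 0 (fully open) to 255 (shut). In form: [[[wx, wy, wz], [tx, ty, tz], grip], ...]. A call has 1 to 10 rows; each row shifts and turns the commanded pose from where the row before left it, along the tool's axes as they then stand; what a row does not reach is not made up. A row lasts 1/12 s, in which the tool goes at most 41.7 mm and 7.16 degrees, less where a joint would pass 70% of its speed; a pose out of reach is approached as far as the arm can. A call is refused whole if a number of a shift passes 4.17 or a number of a turn 0.125, either way. A call with a gripper value outside its range is refused whole. The fingers move at their own pace and stop on an object; the grip force is fixed at half the most. Time passes only in rows, so rows that do not move let the fingers close. It gives the time, the measured TCP pose, the force, the opening and the grip force at its end, in the units of the state.
- robot.get_state(): the state, without advancing time (a new reading comes with each control period).
- robot.capture(name): name is "scene" or "top" or "wrist"; returns a dict with "frame" (384x512x3 uint8, blue, green, red), "z_map" (384x512 float32, m along the optical axis (not along the pixel's ray), 0 where there is no reading), "intrinsics" (3x3 intrinsics, pixels), "rvec" (rotation vector, rad) and "tvec" (3), from world to camera coordinates, as OpenCV has them; the wrist camera has in their place "T_tool_cam" (4x4, takes a point from camera to tool coordinates, whose origin is the TCP and whose axes are the flange's). Camera axes: x right, y down, z forward; pixel columns grow to the right and rows downward; lengths in m; the calibration is good to about 2 mm. A picture is of the moment at which its call begins: read the wrist's pose just before it.
- robot.sign_off(): hands the job in; it is judged then, once.
The state is a dict: "time": time; "joints": joint angles; "joint_velocities": joint speeds; "joint_efforts": joint torques, N m; "position": TCP position; "eef_rot": TCP orientation; "force": force on the tool from outside, world axes, zero at the start; "moment": the same for the moment, N m; "opening": finger opening in m; "finger_force": force on a finger pad.
Only numpy, scipy, OpenCV 4.12 (cv2) and the standard library are available. Lean on these libraries where they do the work, as an engineer would, in place of code of your own. Each camera call takes 0.05 s, during which the arm holds its last target. There are 200 camera calls.

## Working session

There is one attempt and no reset: what is moved stays moved. The work goes in short steps, Python scripts to look and compute and a tool call to move; the robot and the scene stay as the last step left them, time stands still between calls to the robot, and variables do not carry over. Pictures are saved under pics/ and viewed, at most 10 in all, crops included, and the job is handed in when it is done.

Besides the shell and the picture viewer there is one more tool, called as name(argument=value, ...), one argument or row to a line, values as JSON. move_arm: Moves the arm, as the interface text tells. Its arguments: {"type":"object","properties":{"series":{"type":"array","items":{"type":"array"}}},"required":["series"]}

```bash
mkdir -p pics
cat > h.py <<'E'
import numpy as np, cv2
from cell import robot
from scipy.spatial.transform import Rotation as R
def cap(n):
    s=robot.get_state(); c=robot.capture(n)
    K=np.array(c["intrinsics"])
    if n=="wrist":
        T=np.eye(4);T[:3,:3]=R.from_rotvec(s["eef_rot"]).as_matrix();T[:3,3]=s["position"]
        M=T@np.array(c["T_tool_cam"])
    else:
        V=np.eye(4);V[:3,:3]=R.from_rotvec(np.ravel(c["rvec"])).as_matrix();V[:3,3]=np.ravel(c["tvec"]);M=np.linalg.inv(V)
    z=c["z_map"];v,u=np.mgrid[:z.shape[0],:z.shape[1]]
    P=np.stack([(u-K[0,2])/K[0,0]*z,(v-K[1,2])/K[1,1]*z,z],-1)@M[:3,:3].T+M[:3,3]
    P[z==0]=np.nan
    return c["frame"],P,K,M
E
python3 - <<'E'
from h import *
s=robot.get_state();print({k:np.round(v,3) for k,v in s.items()},robot.tcp_to_grasp)
ims=[]
for n in("scene","top"):
    f,P,K,M=cap(n);np.savez(f"{n}.npz",f=f,P=P,K=K,M=M);cv2.imwrite(f"pics/{n}.png",cv2.resize(f,(800,600)));print(n,M.round(3))
E
```

```text
{'time': np.float64(0.0), 'joints': array([ 1.181,  0.131,  1.489, -0.   ,  1.523, -0.085]), 'joint_velocities': array([ 0.002, -0.001,  0.   ,  0.001,  0.003,  0.   ]), 'joint_efforts': array([-1.0000e-03, -5.5984e+01, -4.9176e+01,  7.7000e-02,  3.6000e-02,
       -0.0000e+00]), 'position': array([0.18 , 0.572, 0.218]), 'eef_rot': array([-4.770e-01, -3.105e+00,  3.000e-03]), 'force': array([-0.11 ,  0.371,  0.321]), 'moment': array([-0.069,  0.015,  0.01 ]), 'finger_force': np.float64(0.0), 'opening': np.float64(0.093)} 0.0188
scene [[ 0.836  0.302 -0.458  0.985]
 [ 0.549 -0.484  0.682 -0.606]
 [-0.016 -0.821 -0.57   0.573]
 [ 0.     0.     0.     1.   ]]
top [[ 0.006 -0.984  0.178  0.403]
 [-1.    -0.008 -0.01  -0.008]
 [ 0.011 -0.178 -0.984  0.976]
 [ 0.     0.     0.     1.   ]]
```

View pics/scene.png

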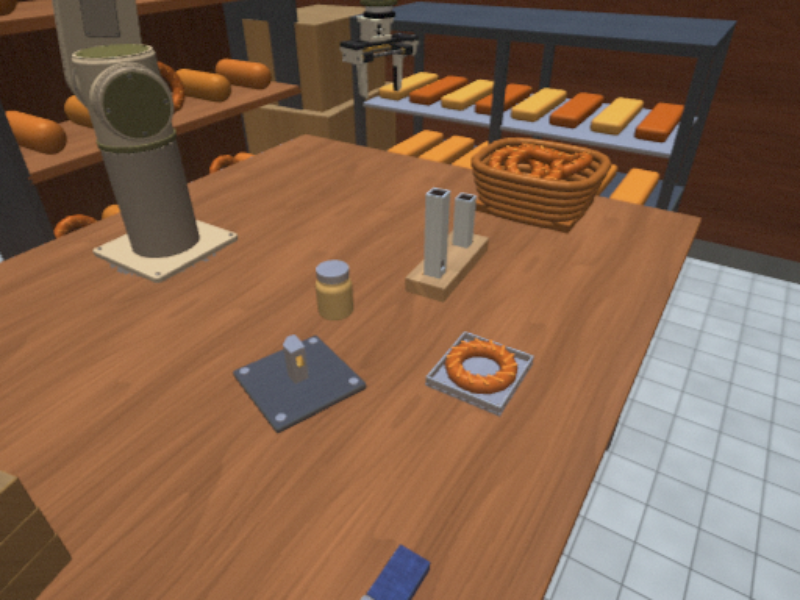

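View pics/top.png

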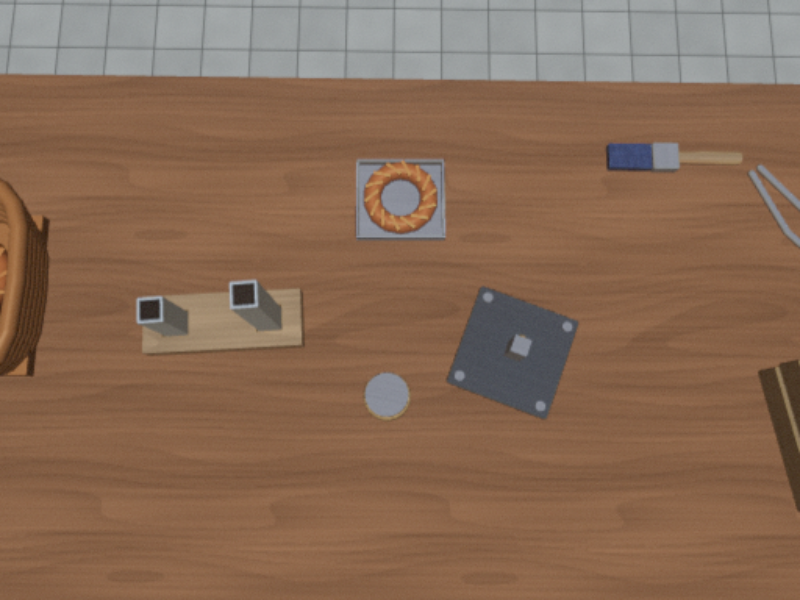

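The scene shows the tall tube at the rack's near seat (hole near (441,268)) and the foot with the brass button near (299,361). From above, the tall tube's top is at (244,294), the stub at (521,345) and the foot is rotated about 20°.

Run:
```python
from h import *
a=np.load("top.npz");P=a["P"];f=a["f"]
def rect(m,n):
    Q=P[m][:,:2]; r=cv2.minAreaRect(Q.astype(np.float32)); print(n,m.sum(),np.round(r[0],4),np.round(r[1],4),round(r[2],1),"z",P[m][:,2].mean().round(4))
X,Y,Z=P[...,0],P[...,1],P[...,2]
v,u=np.mgrid[:384,:512]
box=lambda a,b,c,d:(u>a*.64)&(u<b*.64)&(v>c*.64)&(v<d*.64)
rect(box(220,290,270,340)&(Z>.175)&(Z<.2),"tall")
rect(box(120,200,280,340)&(Z>.115)&(Z<.14),"short")
rect(box(130,310,280,360)&(Z>.022)&(Z<.036),"rack")
rect(box(440,590,280,425)&(Z>.006)&(Z<.018),"foot")
rect(box(490,550,320,370)&(Z>.03),"stub"); rect(box(490,550,320,370)&(Z>.08),"stubtop")
rect(box(350,420,360,430)&(Z>.06),"jar")
rect(box(350,450,150,245)&(Z>.01),"tray")
s=np.load("scene.npz");P=s["P"];
for p in[(299,361),(297,345),(293,342),(441,268),(432,240),(443,240)]:
    print(p,P[int(p[1]*.64),int(p[0]*.64)].round(4))
f=s["f"]
c1=cv2.resize(f[195:255,165:225],(400,400),interpolation=2);c2=cv2.resize(f[115:195,255:315],(300,400),interpolation=2)
cv2.imwrite("pics/crop1.png",np.hstack([c1,c2]))
```

```text
tall 350 [0.5657 0.1722] [0.0326 0.0323] 3.7 z 0.1878
short 325 [0.5573 0.3021] [0.0326 0.0347] 5.0 z 0.1275
rack 2521 [0.5617 0.2376] [0.0811 0.2208] 3.7 z 0.0292
foot 4290 [ 0.5238 -0.1718] [0.1501 0.15  ] 70.0 z 0.0112
stub 183 [ 0.527  -0.1728] [0.0231 0.0303] 69.7 z 0.0706
stubtop 64 [ 0.5241 -0.171 ] [0.0171 0.0163] 70.4 z 0.085
jar 692 [0.4556 0.0053] [0.0609 0.0587] 86.0 z 0.0862
tray 1767 [ 0.7484 -0.0106] [0.1218 0.1293] 0.7 z 0.0237
(299, 361) [ 0.5384 -0.1799  0.052 ]
(297, 345) [ 0.5339 -0.1738  0.0778]
(293, 342) [ 0.5297 -0.1779  0.0845]
(441, 268) [0.5719 0.1853 0.0326]
(432, 240) [0.5671 0.1537 0.1058]
(443, 240) [0.5816 0.1678 0.1034]
```

View pics/crop1.png

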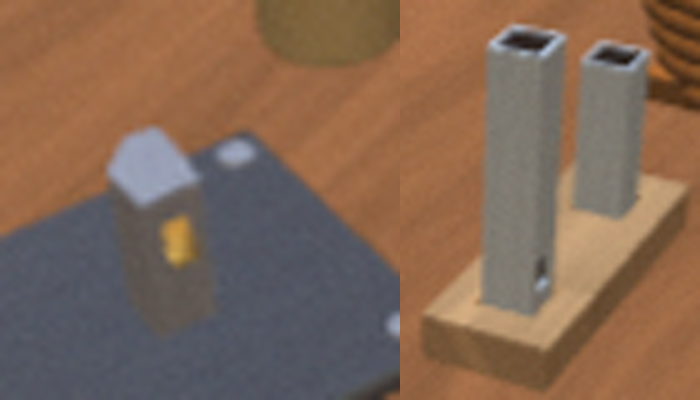

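Hole faces world +x (tube yaw ≈ +3.7°); button faces −20°. So the tube turns −23.7° on the way. Sizes and heights agree with the given ones. Now the approach.

move_arm(
  series=[
    [[0, 0, -0.0925], [0, 0, 0], 0],
    [[0, 0, -0.0925], [0, 0, 0], 0],
    [[0, 0, -0.0925], [0, 0, 0], 0],
    [[0, 0, -0.0925], [0, 0, 0], 0],
    [[0, 0, 0], [-2.25, -2.65, 0], 0],
    [[0, 0, 0], [-2.25, -2.65, 0], 0],
    [[0, 0, 0], [-2.25, -2.65, 0], 0],
    [[0, 0, 0], [-2.25, -2.65, 0], 0],
    [[0, 0, 0], [-2.25, -2.65, 0], 0],
    [[0, 0, 0], [-2.25, -2.65, 0], 0],
  ],
)

```text
time: 0.93
position: [0.3257, 0.421, 0.2182]
eef_rot: [0.103, -3.139, 0.001]
force: [0.1, -0.3, 0.1]
opening: 0.0928
finger_force: 0.0
```

move_arm(
  series=[
    [[0, 0, 0], [-2.25, -2.65, 0], 0],
    [[0, 0, 0], [-2.25, -2.65, 0], 0],
    [[0, 0, 0], [-2.25, -2.65, 0], 0],
    [[0, 0, 0], [-2.25, -2.65, 0], 0],
    [[0, 0, 0], [-2.25, -2.65, 0], 0],
    [[0, 0, 0], [-2.25, -2.65, 0], 0],
    [[0, 0, 0], [-2.25, -2.65, 0], 0],
    [[0, 0, 0], [0, 0, 0], 0],
    [[0, 0, 0], [0, 0, 0], 0],
  ],
)

```text
time: 1.68
position: [0.495, 0.2461, 0.218]
eef_rot: [0.097, -3.139, 0.001]
force: [-0.4, -0.6, -0.2]
opening: 0.0933
finger_force: 0.0
```

```bash
cat >> h.py <<'E'
def togo(x,y,yaw):  # target TCP xy, yaw of tool y axis (deg)
    s=robot.get_state();m=R.from_rotvec(s["eef_rot"]).as_matrix()
    print("t",round(s["time"],2),"pos",np.round(s["position"],4),"yaw",np.degrees(np.arctan2(m[1,1],m[0,1])).round(2),"tilt",m[:,2].round(4),"F",np.round(s["force"],1),"open",round(float(s["opening"]),4),"ff",np.round(s["finger_force"],1),"j",np.round(s["joints"],2))
    d=np.array([x,y,s["position"][2]])-s["position"]
    print("wz",-np.radians(yaw-np.degrees(np.arctan2(m[1,1],m[0,1]))).round(4),"shift cm now",(m.T@d*100).round(2))
E
python3 -c "
from h import *
togo(.5657,.1722,93.7)
f,P,K,M=cap('wrist');cv2.imwrite('pics/w1.png',f)
m=(P[...,2]>.175)&(P[...,2]<.2);r=cv2.minAreaRect(P[m][:,:2].astype('f4'));print(m.sum(),r,P[m].mean(0))"
```

```text
t 1.68 pos [0.495  0.2461 0.218 ] yaw 93.54 tilt [-1.1e-03 -4.0e-04 -1.0e+00] F [-0.4 -0.6 -0.2] open 0.0933 ff 0.0 j [ 0.37  0.    1.62  0.    1.52 -1.26]
wz -0.0028 shift cm now [-6.6  -7.81 -0.  ]
430 ((0.5656886100769043, 0.17429961264133453), (0.033298466354608536, 0.029467105865478516), 4.946061134338379) [0.57487383 0.17801773 0.18818639]
```

move_arm(
  series=[
    [[0, 0, 0], [-2.2, -2.6, 0], 0],
    [[0, 0, 0], [-2.2, -2.6, 0], 0],
    [[0, 0, 0], [-2.2, -2.5, 0], 0],
    [[0, 0, 0], [0, 0, 0], 0],
    [[0, 0, 0], [0, 0, 0], 0],
  ],
)

```text
time: 2.15
position: [0.5651, 0.1752, 0.2182]
eef_rot: [0.101, -3.139, -0.0]
force: [-1.6, 0.6, -1.1]
opening: 0.0929
finger_force: 0.0
```

```bash
python3 -c "
from h import *
togo(.5657,.173,93.7)
f,P,K,M=cap('wrist');cv2.imwrite('pics/w2.png',f)
m=(P[...,2]>.175)&(P[...,2]<.2);r=cv2.minAreaRect(P[m][:,:2].astype('f4'));print(m.sum(),r,P[m].mean(0))"
```

```text
t 2.15 pos [0.5651 0.1752 0.2182] yaw 93.69 tilt [-1.e-03  1.e-04 -1.e+00] F [-1.6  0.6 -1.1] open 0.0929 ff 0.0 j [ 0.21  0.11  1.51  0.    1.52 -1.42]
wz -0.0001 shift cm now [-0.04 -0.23 -0.  ]
1870 ((0.5660099983215332, 0.17260555922985077), (0.03286769986152649, 0.03201013803482056), 5.036363124847412) [0.56408152 0.17252819 0.18865308]
```

View pics/w2.png

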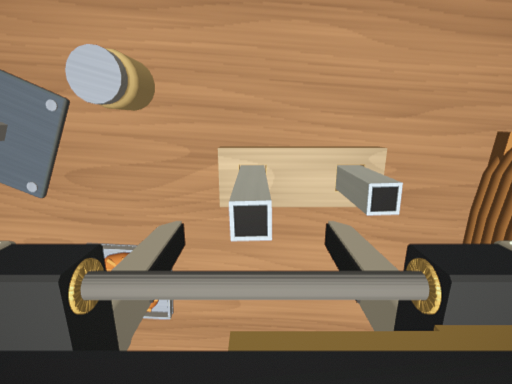

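The wrist view shows the tall tube's top at (251,220) centred between the fingers (fingertips at about 180 and 330), with the spare clear on the right. Descend and grip.

move_arm(
  series=[
    [[0, 0, 0], [-0.1, -0.25, 0], 0],
    [[0, 0, 0], [0, 0, 2.5], 0],
    [[0, 0, 0], [0, 0, 2.5], 0],
    [[0, 0, 0], [0, 0, 2.5], 0],
    [[0, 0, 0], [0, 0, 2.2], 0],
    [[0, 0, 0], [0, 0, 0], 0],
    [[0, 0, 0], [0, 0, 0], 255],
    [[0, 0, 0], [0, 0, 0], 255],
    [[0, 0, 0], [0, 0, 0], 255],
    [[0, 0, 0], [0, 0, 0], 255],
  ],
)

```text
time: 3.03
position: [0.5676, 0.1732, 0.1239]
eef_rot: [-0.103, 3.137, 0.001]
force: [0.4, 0.0, 1.0]
opening: 0.071
finger_force: 0.0
```

move_arm(
  series=[
    [[0, 0, 0], [0, 0, 0], 255],
    [[0, 0, 0], [0, 0, 0], 255],
    [[0, 0, 0], [0, 0, 0], 255],
    [[0, 0, 0], [0, 0, 0], 255],
  ],
)

```text
time: 3.37
position: [0.5665, 0.1726, 0.1219]
eef_rot: [-0.102, 3.14, 0.0]
force: [0.0, -0.9, -0.6]
opening: 0.0444
finger_force: 0.0
```

move_arm(
  series=[
    [[0, 0, 0], [0, 0, 0], 255],
    [[0, 0, 0], [0, 0, 0], 255],
    [[0, 0, 0], [0, 0, 0], 255],
    [[0, 0, 0], [0, 0, 0], 255],
    [[0, 0, 0], [0, 0, 0], 255],
    [[0, 0, 0], [0, 0, 0], 255],
  ],
)

```text
time: 3.87
position: [0.5664, 0.1726, 0.1216]
eef_rot: [0.102, -3.14, 0.0]
force: [-0.6, -0.1, -1.0]
opening: 0.0322
finger_force: 29.8
```

move_arm(
  series=[
    [[0, 0, 0], [0, 0, -1], 255],
    [[0, 0, 0], [0, 0, -1.5], 255],
    [[0, 0, 0], [0, 0, -2], 255],
    [[0, 0, 0], [0, 0, -2], 255],
    [[0, 0, 0], [0, 0, -2], 255],
    [[0, 0, 0], [0, 0, -2], 255],
    [[0, 0, 0], [0, 0, -1.5], 255],
    [[0, 0, 0], [0, 0, 0], 255],
    [[0, 0, 0], [0, 0, 0], 255],
  ],
)

```text
time: 4.62
position: [0.567, 0.1728, 0.2428]
eef_rot: [-0.102, 3.138, 0.001]
force: [0.5, 0.8, -2.2]
opening: 0.0323
finger_force: 29.8
```

```bash
python3 -c "
from h import *
togo(.5241,-.1715,70)"
```

```text
t 4.62 pos [0.567  0.1728 0.2428] yaw 93.74 tilt [ 2.1e-03  5.0e-04 -1.0e+00] F [ 0.5  0.8 -2.2] open 0.0323 ff 29.8 j [ 0.21  0.1   1.48  0.    1.56 -1.43]
wz 0.4143 shift cm now [ 6.520e+00 -3.408e+01 -3.000e-02]
```

move_arm(
  series=[
    [[0, 0, 0], [0.3, -1.5, 0], 255],
    [[0, 0, 0], [0.4, -2.1, 0], 255],
    [[0, 0, 0], [0.4, -2.1, 0], 255],
    [[0, 0, 0], [0.4, -2.1, 0], 255],
    [[0, 0, 0], [0.4, -2.1, 0], 255],
    [[0, 0, 0], [0.4, -2.1, 0], 255],
    [[0, 0, 0], [0.4, -2.1, 0], 255],
    [[0, 0, 0], [0.4, -2.1, 0], 255],
    [[0, 0, 0], [0.4, -2.1, 0], 255],
    [[0, 0, 0], [0.4, -2.1, 0], 255],
  ],
)

```text
time: 5.45
position: [0.5392, -0.0349, 0.2395]
eef_rot: [0.102, -3.137, -0.001]
force: [0.3, -0.3, -2.3]
opening: 0.032
finger_force: 29.8
```

move_arm(
  series=[
    [[0, 0, 0], [0.4, -2.1, 0], 255],
    [[0, 0, 0], [0.4, -2.1, 0], 255],
    [[0, 0, 0], [0.4, -2.1, 0], 255],
    [[0, 0, 0], [0.4, -2.1, 0], 255],
    [[0, 0, 0], [0.4, -2.1, 0], 255],
    [[0, 0, 0], [0.4, -2.1, 0], 255],
    [[0, 0, 0], [0, 0, 0], 255],
  ],
)

```text
time: 6.03
position: [0.523, -0.1643, 0.2395]
eef_rot: [0.097, -3.137, 0.001]
force: [-0.2, 0.5, -1.5]
opening: 0.0319
finger_force: 29.8
```

move_arm(
  series=[
    [[0, 0, 0.083], [0, 0, 0], 255],
    [[0, 0, 0.083], [0, 0, 0], 255],
    [[0, 0, 0.083], [0, 0, 0], 255],
    [[0, 0, 0.083], [0, 0, 0], 255],
    [[0, 0, 0.083], [0, 0, 0], 255],
    [[0, 0, 0], [0, 0, 0], 255],
    [[0, 0, 0], [0, 0, 0], 255],
    [[0, 0, 0], [0, 0, 0], 255],
  ],
)

```text
time: 6.7
position: [0.5245, -0.1605, 0.2408]
eef_rot: [-0.542, -3.093, -0.0]
force: [-0.0, 0.4, -1.6]
opening: 0.0321
finger_force: 29.8
```

Run:
```python
from h import *
togo(.5241,-.1715,70)
for n in("top","wrist","scene"):
    f,P,K,M=cap(n);np.savez(n+"2.npz",f=f,P=P,K=K,M=M)
    s=np.array(robot.get_state()["position"]);Z=P[...,2]
    near=np.hypot(P[...,0]-.524,P[...,1]+.172)<.13
    for a,b,t in((.006,.018,"plate"),(.08,.1,"stubtop"),(.28,.32,"tubetop")):
        m=near&(Z>a)&(Z<b)
        if m.sum()>10: r=cv2.minAreaRect(P[m][:,:2].astype('f4'));print(n,t,m.sum(),np.round(r[0],4),np.round(r[1],4),round(r[2],1),P[m].mean(0).round(4))
    cv2.imwrite(f"pics/{n}2.png",f)
a=np.hstack([cv2.imread("pics/wrist2.png"),cv2.resize(cv2.imread("pics/scene2.png")[120:312,100:356],(512,384))]);cv2.imwrite("pics/m2.png",cv2.resize(a,(800,300)))
```

```text
t 6.7 pos [ 0.5245 -0.1605  0.2408] yaw 70.12 tilt [-1.3e-03  5.0e-04 -1.0e+00] F [-0.   0.4 -1.6] open 0.0321 ff 29.8 j [-0.39 -0.02  1.6  -0.    1.56 -1.61]
wz 0.002 shift cm now [-0.33 -1.04 -0.  ]
top plate 1603 [ 0.5237 -0.1719] [0.1501 0.1495] 69.6 [ 0.509  -0.1573  0.0111]
top tubetop 11 [ 0.5057 -0.1722] [0.0036 0.0145] 6.9 [ 0.5058 -0.171   0.2995]
wrist plate 7792 [ 0.5243 -0.1717] [0.1502 0.149 ] 69.7 [ 0.5095 -0.169   0.012 ]
wrist tubetop 5921 [ 0.5238 -0.1597] [0.0557 0.0329] 71.4 [ 0.52   -0.1586  0.3023]
scene plate 2572 [ 0.5243 -0.174 ] [0.15   0.1532] 69.5 [ 0.5341 -0.1846  0.0114]
scene stubtop 48 [ 0.5251 -0.1741] [0.0162 0.0168] 63.8 [ 0.5268 -0.1759  0.0842]
scene tubetop 705 [ 0.5265 -0.1636] [0.0679 0.0331] 79.1 [ 0.5315 -0.1676  0.2997]
```

View pics/m2.png

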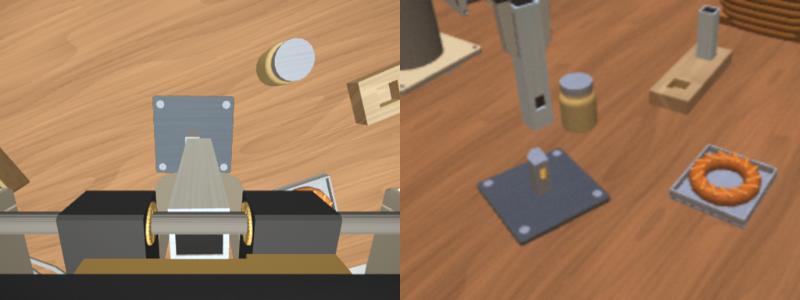

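The right panel shows the hole on the same side as the brass button (hole (540,101), button (543,172)). Foot centre agrees in all views at (0.524, −0.172), yaw 69.7°.

move_arm(
  series=[
    [[0, 0, 0.005], [-0.15, -0.55, 0], 255],
    [[0, 0, 0], [-0.15, -0.55, 0], 255],
    [[0, 0, 0], [0, 0, 0], 255],
    [[0, 0, 0], [0, 0, 0], 255],
    [[0, 0, 0], [0, 0, 0], 255],
    [[0, 0, 0], [0, 0, 0], 255],
  ],
)

```text
time: 7.35
position: [0.5241, -0.1721, 0.2416]
eef_rot: [-0.555, -3.092, -0.0]
force: [0.2, -0.4, -3.1]
opening: 0.0319
finger_force: 29.8
```

Run:
```python
from h import *
togo(.5245,-.172,69.7)
f,P,K,M=cap("wrist");s=robot.get_state()["position"]
# tube top outline in tool-ish xy
m=(np.abs(P[...,2]-.308)<.006)&(np.hypot(P[...,0]-s[0],P[...,1]-s[1])<.026)
r=cv2.minAreaRect(P[m][:,:2].astype('f4'));print(m.sum(),r,np.unique(P[m][:,2].round(3),return_counts=True))
```

```text
t 7.35 pos [ 0.5241 -0.1721  0.2416] yaw 69.67 tilt [ 0.e+00  1.e-04 -1.e+00] F [ 0.2 -0.4 -3.1] open 0.0319 ff 29.8 j [-0.41 -0.01  1.59  0.    1.56 -1.63]
wz -0.0006 shift cm now [-0.04  0.02  0.  ]
3568 ((0.522975742816925, -0.1714637130498886), (0.046791210770606995, 0.03279676288366318), 70.4615249633789) (array([0.302, 0.303, 0.304, 0.305, 0.306, 0.307, 0.308, 0.309, 0.31 ,
       0.311, 0.312, 0.313, 0.314]), array([  55,  111,   80,  105,   98,  115,  286, 1253, 1123,  283,   28,
         21,   10]))
```

move_arm(
  series=[
    [[0, 0, 0], [0, 0, 1.0], 255],
    [[0, 0, 0], [0, 0, 1.5], 255],
    [[0, 0, 0], [0, 0, 1.2], 255],
    [[0, 0, 0], [0, 0, 0.7], 255],
    [[0, 0, 0], [0, 0, 0.6], 255],
    [[0, 0, 0], [0, 0, 0.5], 255],
    [[0, 0, 0], [0, 0, 0.5], 255],
    [[0, 0, 0], [0, 0, 0], 255],
    [[0, 0, 0], [0, 0, 0], 255],
  ],
)

```text
time: 8.15
position: [0.5242, -0.1721, 0.1818]
eef_rot: [0.554, 3.092, -0.0]
force: [-0.1, -0.2, -1.6]
opening: 0.0319
finger_force: 29.8
```

```bash
python3 -c "
from h import *
togo(.5245,-.172,69.7)"
```

```text
t 8.15 pos [ 0.5242 -0.1721  0.1818] yaw 69.67 tilt [ 2.e-04 -1.e-04 -1.e+00] F [-0.1 -0.2 -1.6] open 0.0319 ff 29.8 j [-0.41  0.02  1.67  0.    1.45 -1.63]
wz -0.0005 shift cm now [-0.03  0.03  0.  ]
```

move_arm(
  series=[
    [[0, 0, 0], [0, 0, 0.4], 255],
    [[0, 0, 0], [0, 0, 0.4], 255],
    [[0, 0, 0], [0, 0, 0.4], 255],
    [[0, 0, 0], [0, 0, 0.4], 255],
    [[0, 0, 0], [0, 0, 0.4], 255],
    [[0, 0, 0], [0, 0, 0], 255],
    [[0, 0, 0], [0, 0, 0], 255],
  ],
)

```text
time: 8.73
position: [0.5243, -0.1722, 0.1615]
eef_rot: [0.554, 3.092, -0.0]
force: [3.9, -0.7, -1.6]
opening: 0.0321
finger_force: 29.9
```

move_arm(
  series=[
    [[0, 0, 0], [0, 0, 0.5], 255],
    [[0, 0, 0], [0, 0, 0.5], 255],
    [[0, 0, 0], [0, 0, 0.5], 255],
    [[0, 0, 0], [0, 0, 0.5], 255],
    [[0, 0, 0], [0, 0, 0.5], 255],
    [[0, 0, 0], [0, 0, 0.4], 255],
    [[0, 0, 0], [0, 0, 0.4], 255],
    [[0, 0, 0], [0, 0, 0.3], 255],
    [[0, 0, 0], [0, 0, 0], 255],
    [[0, 0, 0], [0, 0, 0], 255],
  ],
)

```text
time: 9.57
position: [0.5236, -0.1719, 0.1247]
eef_rot: [-0.554, -3.091, -0.0]
force: [4.8, -2.0, -4.2]
opening: 0.0318
finger_force: 29.9
```

move_arm(
  series=[
    [[0, 0, 0], [0, 0, 0.1], 255],
    [[0, 0, 0], [0, 0, 0.1], 255],
    [[0, 0, 0], [0, 0, 0], 255],
    [[0, 0, 0], [0, 0, 0], 255],
  ],
)

```text
time: 9.9
position: [0.5237, -0.172, 0.1236]
eef_rot: [-0.554, -3.091, -0.0]
force: [0.9, -0.5, 0.5]
opening: 0.0319
finger_force: 29.9
```

The side force has vanished: the button popped. Press to feel the plate.

move_arm(
  series=[
    [[0, 0, 0], [0, 0, 0.1], 255],
    [[0, 0, 0], [0, 0, 0], 255],
    [[0, 0, 0], [0, 0, 0], 255],
  ],
)

```text
time: 10.15
position: [0.5239, -0.172, 0.1235]
eef_rot: [-0.554, -3.092, 0.0]
force: [-1.4, 0.7, 7.7]
opening: 0.032
finger_force: 29.9
```

Run:
```python
from h import *
togo(.5245,-.172,69.7)
f,P,K,M=cap("scene");cv2.imwrite("pics/s3.png",cv2.resize(f[130:260,140:260],(552,598),interpolation=2))
```

```text
t 10.15 pos [ 0.5239 -0.172   0.1235] yaw 69.68 tilt [-4.e-04  0.e+00 -1.e+00] F [-1.4  0.7  7.7] open 0.032 ff 29.9 j [-0.41  0.07  1.73 -0.    1.34 -1.63]
wz -0.0004 shift cm now [-0.06  0.02 -0.  ]
```

View pics/s3.png

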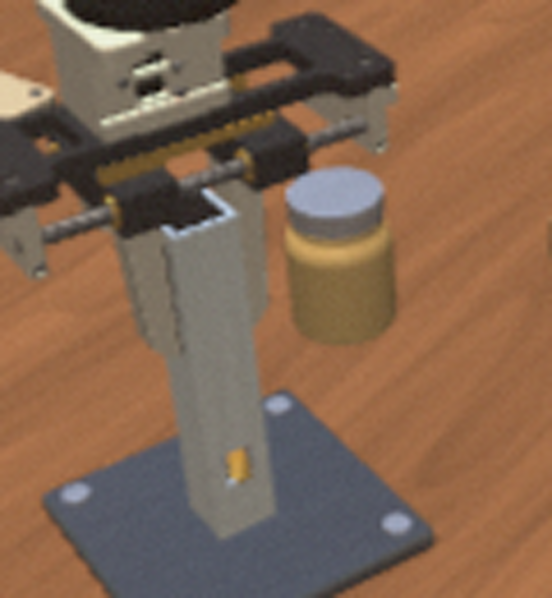

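The tube stands on the plate with the brass button out through the hole at (237,465). Release and withdraw upward.

move_arm(
  series=[
    [[0, 0, 0], [0, 0, 0], 0],
    [[0, 0, 0], [0, 0, 0], 0],
    [[0, 0, 0], [0, 0, 0], 0],
    [[0, 0, 0], [0, 0, 0], 0],
    [[0, 0, 0], [0, 0, 0], 0],
    [[0, 0, 0], [0, 0, 0], 0],
    [[0, 0, 0], [0, 0, 0], 0],
    [[0, 0, 0], [0, 0, 0], 0],
    [[0, 0, 0], [0, 0, 0], 0],
    [[0, 0, 0], [0, 0, 0], 0],
  ],
)

```text
time: 11.03
position: [0.5241, -0.1721, 0.1226]
eef_rot: [-0.554, -3.092, 0.0]
force: [-0.4, 0.4, 0.3]
opening: 0.0915
finger_force: 0.0
```

move_arm(
  series=[
    [[0, 0, 0], [0, 0, -1], 0],
    [[0, 0, 0], [0, 0, -2], 0],
    [[0, 0, 0], [0, 0, -2.5], 0],
    [[0, 0, 0], [0, 0, -2.5], 0],
    [[0, 0, 0], [0, 0, -2.5], 0],
    [[0, 0, 0], [0, 0, -2], 0],
    [[0, 0, 0], [0, 0, 0], 0],
    [[0, 0, 0], [0, 0, 0], 0],
    [[0, 0, 0], [0, 0, 0], 0],
  ],
)

```text
time: 11.78
position: [0.5238, -0.172, 0.2472]
eef_rot: [-0.554, -3.092, -0.0]
force: [0.3, -0.2, -0.1]
opening: 0.0928
finger_force: 0.0
```

Run:
```python
from h import *
togo(.5245,-.172,69.7)
f,P,K,M=cap("scene");cv2.imwrite("pics/s4.png",cv2.resize(f[100:270,130:350],(660,510),interpolation=2))
f,P,K,M=cap("wrist");m=(abs(P[...,2]-.192)<.008)&(np.hypot(P[...,0]-.524,P[...,1]+.172)<.04)
print(m.sum(),cv2.minAreaRect(P[m][:,:2].astype('f4')),np.median(P[m][:,2]))
```

```text
t 11.78 pos [ 0.5238 -0.172   0.2472] yaw 69.67 tilt [-5.e-04  2.e-04 -1.e+00] F [ 0.3 -0.2 -0.1] open 0.0928 ff 0.0 j [-0.41 -0.01  1.58 -0.    1.57 -1.63]
wz -0.0005 shift cm now [-0.06  0.02 -0.  ]
1416 ((0.5234793424606323, -0.17158979177474976), (0.031972452998161316, 0.03245607763528824), 69.8402099609375) 0.1912950050750576
```

View pics/s4.png

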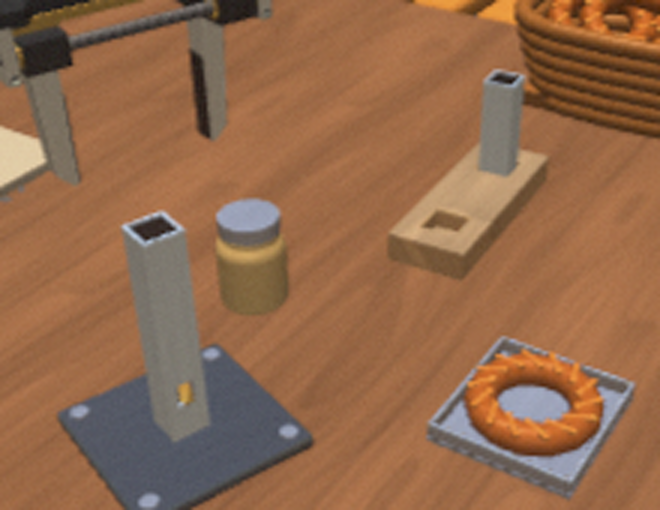

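The tube stands free on the foot with its top at 0.191 m and the button out at (184,393). The gripper is clear and everything else is untouched.

```bash
python3 -c "
from cell import robot
print(robot.sign_off())"
```

```text
the job is handed in; nothing more can be done
None
```

The taller tube is fully home on the foot with the spring button out through its hole. The gripper has let go and is clear, the other things look undisturbed in the last image, and the job was handed in at about 12 s.

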